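# Sift the coat-peg nuts out of the ball knobs

## Task

Take the slatted sieve by its handle without spilling what is in it and set it on the bamboo box, runners on its long rims, between the end boards of the catch tray inside. Keep it down on the rims and shake it side to side along the box until every small nut has dropped into the tray in the box and only the big wooden knobs are left in the sieve, bumping no more than lightly against the tray's end boards and not leaning on the box. Leave the sieve sitting level on the rims and let go; leave the other things on the bench alone.

Things in the scene. Friction and masses are not known exactly. Their poses are not given: they have to be found in the camera images.
- sieve_handle (a point): middle of the sieve's bridge handle, an upright flat board along the sieve's x over its middle: 12 mm thick (along y), 24 mm tall (this point is half-way up), free for 90 mm between two uprights. This point is 76 mm above the underside of the sieve's frame; nothing lying in the sieve stands over 40 mm above the underside. The sieve is loose, 0.3 to 0.5 kg, and holds 0.13 kg
- sieve: the sieve, origin at the centre of its frame's underside. Wooden frame 116 mm (x) by 190 mm (y) by 40 mm high; bottom of four 14 mm slats along x, tops 8 mm up, at y = +-18 and +-54 mm, with slots 22 mm wide between, crossed by three 3 mm wires along y at x = 0 and +-24 mm. A runner juts 14 mm out of each long side (x = 58 to 72 mm and opposite), its underside 14 mm up: the runners ride on the box's rims
- box: bamboo box without its lid, 144 mm (x) by 314 mm (y) outside, fixed to the bench, origin under its middle; closed swing door on its -x side. Inside 120 by 290 mm, floor 8 mm up, walls 12 mm thick, all rims 95 mm up. In it stands a catch tray (see box_floor). Everything is rigid; friction under the runners and under the nuts is about 0.3
- box_rim (a point): middle of the box's inside at the height of its rims (95 mm above the bench), axes as the box. The sieve works here with its y along the box's y (either way round): frame between the long side walls with 2 mm to spare each side, runners on the long rims, so that its underside is 14 mm below this height and its handle point 62 mm above it
- box_floor (a point): middle of the box's floor, 8 mm above the bench. On it a catch tray is wedged tight, not measured: its middle lies up to 24 mm to either side of here along y, different each time. Its end boards (220 mm apart, 10 mm thick, tops 15 mm above the rims) stop the 190 mm sieve: a run of 30 mm in all. Find them by feel or sight; a sieve lowered over the middle may land on one
- nut1: small steel hex nut, 17 mm across the flats, 8 mm thick, about 12 g, origin at its centre; starts on a slat in the sieve, drops through an opening when it slides off the slat
- nut2: small steel hex nut, 17 mm across the flats, 8 mm thick, about 12 g, origin at its centre; starts on a slat in the sieve, drops through an opening when it slides off the slat
- nut3: small steel hex nut, 17 mm across the flats, 8 mm thick, about 12 g, origin at its centre; starts on a slat in the sieve, drops through an opening when it slides off the slat
- nut4: small steel hex nut, 17 mm across the flats, 8 mm thick, about 12 g, origin at its centre; starts on a slat in the sieve, drops through an opening when it slides off the slat
- nut5: small steel hex nut, 17 mm across the flats, 8 mm thick, about 12 g, origin at its centre; starts on a slat in the sieve, drops through an opening when it slides off the slat
- nut6: small steel hex nut, 17 mm across the flats, 8 mm thick, about 12 g, origin at its centre; starts on a slat in the sieve, drops through an opening when it slides off the slat
- knob1: large wooden ball knob, 34 mm diameter, about 18 g, origin at its centre; sits in the sieve, cannot pass the openings
- knob2: large wooden ball knob, 34 mm diameter, about 18 g, origin at its centre; sits in the sieve, cannot pass the openings
- knob3: large wooden ball knob, 34 mm diameter, about 18 g, origin at its centre; sits in the sieve, cannot pass the openings
- owl: bystander: ceramic owl figurine, 60 mm wide, 98 mm high, origin under its middle
- thermometer: bystander: round stainless thermometer dial lying face up, 72 mm across, 14 mm high
- comb: bystander: black plastic comb lying flat, 170 mm along its y, 42 mm along x, 5 mm high
- carabiners: bystander: two aluminium carabiners clipped together, lying flat, about 140 by 50 mm, 14 mm high
There are look-alikes about, which are no part of the job. Leave any pink look-alike of the knob3 alone.

How it is judged (in metres and radians):
On the way, in this order (a step that is already met when the one before it is completed fails the run):
1. the sieve has come to rest on the box, both runners down on the side rims (z of sieve in the frame of box_rim between -0.0165 and -0.0115 m and x of sieve in the frame of box_rim between -0.005 and 0.005 m and angle between sieve's own z axis and vertical below 0.03 rad and linear speed of sieve below 0.03 m/s), for 0.1 s.
2. the sieve is being slid along the box with its runners down on the rims (z of sieve in the frame of box_rim between -0.0165 and -0.0115 m and x of sieve in the frame of box_rim between -0.005 and 0.005 m and angle between sieve's own z axis and vertical below 0.03 rad and linear speed of sieve above 0.04 m/s), for 0.06 s.
3. every nut has dropped through into the box while the sieve is on the rims (z of sieve in the frame of box_rim between -0.0165 and -0.0115 m and x of sieve in the frame of box_rim between -0.005 and 0.005 m and angle between sieve's own z axis and vertical below 0.03 rad and z of nut1 in the frame of box_rim between -0.095 and -0.045 m and x of nut1 in the frame of box_rim between -0.06 and 0.06 m and y of nut1 in the frame of box_rim between -0.145 and 0.145 m and z of nut2 in the frame of box_rim between -0.095 and -0.045 m and x of nut2 in the frame of box_rim between -0.06 and 0.06 m and y of nut2 in the frame of box_rim between -0.145 and 0.145 m and z of nut3 in the frame of box_rim between -0.095 and -0.045 m and x of nut3 in the frame of box_rim between -0.06 and 0.06 m and y of nut3 in the frame of box_rim between -0.145 and 0.145 m and z of nut4 in the frame of box_rim between -0.095 and -0.045 m and x of nut4 in the frame of box_rim between -0.06 and 0.06 m and y of nut4 in the frame of box_rim between -0.145 and 0.145 m and z of nut5 in the frame of box_rim between -0.095 and -0.045 m and x of nut5 in the frame of box_rim between -0.06 and 0.06 m and y of nut5 in the frame of box_rim between -0.145 and 0.145 m and z of nut6 in the frame of box_rim between -0.095 and -0.045 m and x of nut6 in the frame of box_rim between -0.06 and 0.06 m and y of nut6 in the frame of box_rim between -0.145 and 0.145 m), for 0.2 s.
At the end, for the whole second after the job is handed in: The sieve sits on the box let go and at rest, runners on the rims (its underside 14 mm below the rims within 2.5 mm, within 5 mm of the box's middle line, tilted less than 0.03 rad); all six nuts lie inside the box, at least 45 mm below the rims; all three knobs are in the sieve (all of step 3 and z of knob1 in the frame of sieve between 0.012 and 0.06 m and x of knob1 in the frame of sieve between -0.05 and 0.05 m and y of knob1 in the frame of sieve between -0.084 and 0.084 m and z of knob2 in the frame of sieve between 0.012 and 0.06 m and x of knob2 in the frame of sieve between -0.05 and 0.05 m and y of knob2 in the frame of sieve between -0.084 and 0.084 m and z of knob3 in the frame of sieve between 0.012 and 0.06 m and x of knob3 in the frame of sieve between -0.05 and 0.05 m and y of knob3 in the frame of sieve between -0.084 and 0.084 m and linear speed of sieve below 0.02 m/s and contact force between sieve and the fingers below 0.1 N); the robot touches nothing.
It fails at once if the sieve is pressed or knocked against the box or its tray with more than 40 N (contact force between sieve and box above 40 N).
It fails at once if the owl is pushed more than 20 mm (distance of owl from where it was at the start of the episode above 0.02 m).
It fails at once if the thermometer is pushed more than 20 mm (distance of thermometer from where it was at the start of the episode above 0.02 m).
It fails at once if the comb is pushed more than 20 mm (distance of comb from where it was at the start of the episode above 0.02 m).
It fails at once if the carabiners is pushed more than 20 mm (distance of carabiners from where it was at the start of the episode above 0.02 m).
It also fails if it takes over 72 s, if anything falls off the work surface, if the arm or the gripper's body presses on something with over 40 N, if the wrist force passes 120 N, or if a joint passes its speed limit or range.

## Robot

A 6-joint arm with a two-finger parallel gripper is mounted at the origin on the work surface. World frame = base frame: x ahead of the robot, y to its left, z up, the work surface at z = 0. Lengths are in mm, angles in rad, forces in N, time in s.
With the tool pointing down it reaches from about 300 to 850 mm from the base axis. Payload 5.4 kg.
Tool frame: the origin (TCP) lies at the very end of the fingers, on their centre line; the grasp point (between the pads) lies robot.grip_depth behind it (robot.grip_depth is the distance from the TCP to the grasp point, in mm); z points along the fingers, y is the line along which they close (so a half turn about z gives the same grasp; the last joint's range is limited). The gripper opens to 85 mm and grips with 20 to 120 N. Pads are 22 mm wide; open, the fingers measure 114 mm over their backs; the gripper's body (76 mm by 85 mm) begins 54 mm behind the grasp point. The pads swing forward as they close: fully open they stand 13 mm farther back than shut.
Start: joints at [-1.546, 0.158, 1.597, -0, 1.386, -0.21], TCP at [133.75, -559.211, 231.299] pointing down, gripper open.
Joint ranges: [-2.91, 2.91], [-0.94, 2.29], [0.18, 2.7], [-1.29, 4.43], [0.17, 2.64], [-3, 3]. Speed limits (rad/s): [2.57, 2.57, 3.14, 3.14, 3.14, 3.14].

## Interface

Orientations are given as a rotation vector (axis times angle).
In Python, from workcell import robot gives the robot as it stands. The module is installed in compiled form; this text tells all that it offers.
- The arm moves only by the tool play_rows, never from a script. Its argument "series" is a list that holds one entry, the list of rows, each a list of 5 numbers: the finger opening in m, from 0 to 0.0854, then the shift along the tool's x, y, z in m, then the turn about the tool's z in degrees. A call has 1 to 8 rows; each row is the pose to reach, as a shift and turn from the pose commanded when the call began, along the tool's axes at that moment; what a row does not reach only later rows make up. A row lasts 1/8 s, in which the tool goes at most 62.5 mm and 10.7 degrees, less where a joint would pass 70% of its speed; a pose out of reach is approached as far as the arm can. A call with a gripper value outside its range is refused whole. The fingers move at their own pace and stop on an object; "squeeze" is the grip in N (left out, the last holds). Time passes only in rows, so rows that repeat a pose let the fingers close. It gives the time, the measured TCP pose, the force, the opening and the grip force at its end, in the units of the state.
- robot.sense(): the state, without advancing time (a new reading comes with each control period).
- robot.capture(name): name is "scene" or "top" or "wrist"; returns a dict with "color" (480x640x3 uint8, red, green, blue), "z_map" (480x640 float32, mm along the optical axis (not along the pixel's ray), 0 where there is no reading), "fx", "fy", "cx", "cy" (pixels), "cam_to_world" (4x4, takes a point from camera to world coordinates). Camera axes: x right, y up, looking along -z (the intrinsics and any distortion apply to the point x, -y, -z); pixel columns grow to the right and rows downward; lengths in mm; the calibration is good to about 2 mm. A picture is of the moment at which its call begins.
- robot.finish_job(): hands the job in; it is judged then, once.
The state is a dict: "time_s": time; "qpos": joint angles; "joint_velocities": joint speeds; "effort": joint torques, N m; "ee_pos": TCP position; "eef_rot": TCP orientation; "contact_force": force on the tool from outside, world axes, zero at the start; "torque": the same for the moment, N m; "grip_width": finger opening in mm; "grip_force": force on a finger pad.
Only numpy, scipy, OpenCV 4.12 (cv2) and the standard library are available. Lean on these libraries where they do the work, as an engineer would, in place of code of your own. Each camera call takes 0.05 s, during which the arm holds its last target. There are 200 camera calls.

## Working session

There is one attempt and no reset: what is moved stays moved. The work goes in short steps, Python scripts to look and compute and a tool call to move; the robot and the scene stay as the last step left them, time stands still between calls to the robot, and variables do not carry over. Pictures are saved under pics/ and viewed, at most 10 in all, crops included, and the job is handed in when it is done.

Besides the shell and the picture viewer there is one more tool, called after ">>>" as name([rows], argument=value, ...), one row to a line, values as JSON. play_rows: Moves the arm, as the interface text tells. Its arguments: {"type":"object","properties":{"series":{"type":"array","items":{"type":"array","items":{"type":"array","items":{"type":"number"}}}},"squeeze":{"type":"number"}},"required":["series"]}

```bash
mkdir -p pics
cat > h.py <<'E'
import numpy as np, cv2
from workcell import robot
def snap(n,f):
    c=robot.capture(n); cv2.imwrite(f'pics/{f}.png',c['color'][:,:,::-1]); np.savez(f'{f}.npz',**c); return c
def world(c,u,v,z=None):
    # pixel + depth -> world
    z=c['z_map'][int(v),int(u)] if z is None else z
    p=np.array([(u-c['cx'])/c['fx']*z,-(v-c['cy'])/c['fy']*z,-z,1]); return (c['cam_to_world']@p)[:3]
def cloud(c):
    v,u=np.mgrid[:480,:640]; z=c['z_map']
    P=np.stack([(u-c['cx'])/c['fx']*z,-(v-c['cy'])/c['fy']*z,-z,np.ones_like(z)],-1)@c['cam_to_world'].T
    return P[...,:3]
E
python3 - <<'E'
from h import *
print(robot.sense(), robot.grip_depth)
for n in('top','scene'):
    c=snap(n,n+'0'); print(c['fx'],c['cx'],c['cy'],c['cam_to_world'])
E
```

```text
{'time_s': 0.0, 'qpos': array([-1.54608761e+00,  1.59046292e-01,  1.59826134e+00, -4.00995529e-06,
        1.38619625e+00, -2.10098841e-01]), 'joint_velocities': array([ 0.00171603,  0.00032616, -0.00021856,  0.00034706, -0.00090862,
       -0.00123233]), 'effort': array([-1.36088034e-03, -3.95993578e+01, -3.31438172e+01, -5.95165166e-04,
        8.22486909e-03,  1.37030943e-05]), 'ee_pos': array([ 133.74055835, -558.60213281,  230.30387437]), 'eef_rot': array([-3.11807578e+00, -3.67766322e-01, -2.71556836e-04]), 'contact_force': array([ 0.01488028,  0.25310275, -0.93034383]), 'torque': array([-0.01114088,  0.03981008,  0.05369392]), 'grip_force': 0.0, 'grip_width': 85.5049923507316} 18.700000000000003
520.3232116110147 325.7511286635648 235.28962670422797 [[ 2.39794868e-02  9.91593373e-01 -1.27151745e-01  4.23347075e+02]
 [-9.99711123e-01  2.39920132e-02 -1.43323609e-03  4.48379185e+01]
 [ 1.62943894e-03  1.27149382e-01  9.91882241e-01  1.08100169e+03]
 [ 0.00000000e+00  0.00000000e+00  0.00000000e+00  1.00000000e+00]]
566.7726432596362 313.98599445356973 238.26876318248304 [[-7.37677720e-01 -3.65763392e-01  5.67493367e-01  1.07491343e+03]
 [ 6.75048864e-01 -4.14337204e-01  6.10437312e-01  6.23742013e+02]
 [ 1.18579933e-02  8.33391758e-01  5.52555487e-01  5.94494594e+02]
 [ 0.00000000e+00  0.00000000e+00  0.00000000e+00  1.00000000e+00]]
```

View pics/top0.png

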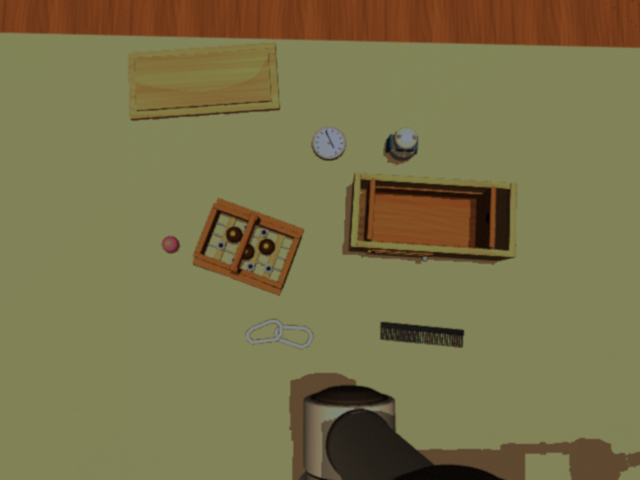

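View pics/scene0.png

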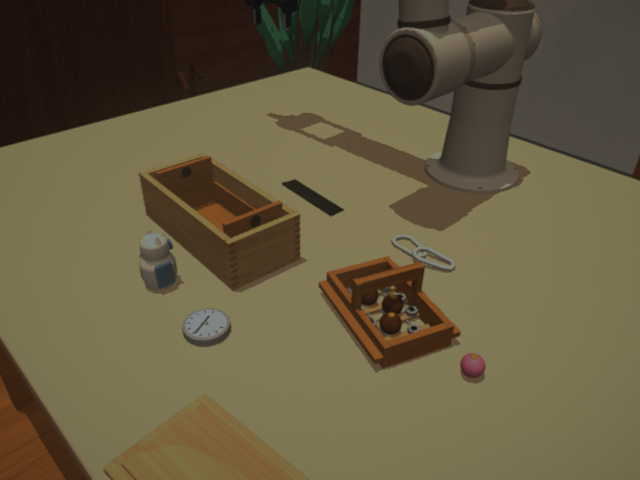

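Top view: sieve at about (248,246) with its bridge running (255,216)–(238,270). The box spans columns 352–516 and rows 177–257, with tray end boards near columns 371 and 492. The pink ball at (171,244) is the look-alike.

```bash
cat > meas.py <<'E'
from h import *
def rect(P): 
    r=cv2.minAreaRect(P[:,:2].astype(np.float32)); return np.round(r[0],1),np.round(r[1],1),round(r[2],2)
def reg(W,u0,u1,v0,v1,z0,z1):
    Q=W[v0:v1,u0:u1].reshape(-1,3); return Q[(Q[:,2]>z0)&(Q[:,2]<z1)]
E
python3 - <<'E'
from meas import *
c=dict(np.load('top0.npz')); W=cloud(c)
H=reg(W,185,310,190,300,74,100); print('handle',len(H),rect(H),H[:,2].max(),np.median(H[:,2]))
F=reg(W,185,310,190,300,30,50); print('frame',rect(F),np.median(F[:,2]))
F=reg(W,185,310,190,300,8,50); print('frame+run',rect(F))
R=reg(W,340,530,165,270,85,101); print('box',rect(R),np.median(R[:,2]))
for a,b in((362,385),(480,500)):
    E=reg(W,a,b,185,248,104,120); print('end',len(E),rect(E) if len(E) else 0,np.median(E[:,2]))
print('bench',np.median(reg(W,300,340,240,300,-20,20)[:,2]))
# owl
O=reg(W,380,425,120,165,15,130);print('owl',rect(O),O[:,2].max())
E
```

```text
handle 466 (array([533. , 204.9]), array([ 17.2, 115.5]), 72.1) 93.41017404277272 88.15623599736983
frame (array([527.1, 207.6]), array([190.7, 129.2]), 71.45) 39.79456017394318
frame+run (array([533.1, 204.4]), array([193. , 144.2]), 71.41)
box (array([ 595.3, -160.6]), array([315.6, 145. ]), 87.64) 95.34532791207243
end 299 (array([594.8, -37.3]), array([ 10.4, 104.6]), 87.9) 110.27576476243144
end 363 (array([ 590.9, -267.1]), array([ 12.4, 116.1]), 86.84) 110.34153075180757
bench 0.7369771363707969
owl (array([ 745.3, -106.3]), array([67.1, 51.3]), 81.03) 101.45664207402046
```

Run:
```python
import cv2
i=cv2.imread('pics/top0.png')
cv2.imwrite('pics/c1.png',cv2.resize(i[190:300,185:315],None,fx=5,fy=5,interpolation=cv2.INTER_CUBIC)[:600])
```

```text
(no output)
```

View pics/c1.png

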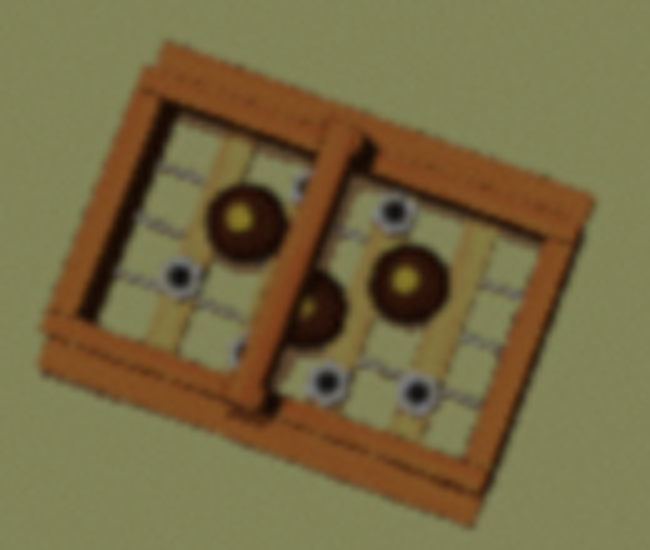

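>>> play_rows([
  [[0.085,0.566,-0.6495,0.08,31.9],[0.085,0.566,-0.6495,0.08,31.9],[0.085,0.566,-0.6495,0.08,31.9],[0.085,0.566,-0.6495,0.08,31.9],[0.085,0.566,-0.6495,0.08,31.9],[0.085,0.566,-0.6495,0.08,31.9],[0.085,0.566,-0.6495,0.08,31.9],[0.085,0.566,-0.6495,0.08,31.9]],
], squeeze=60)

```text
time_s: 1.1
ee_pos: [365.0, -116.2, 184.9]
eef_rot: [3.101, -0.504, 0.001]
contact_force: [1.4, -1.2, 0.7]
grip_width: 85.3
grip_force: 0.0
```

```bash
cat >> h.py <<'E'
from scipy.spatial.transform import Rotation as Ro
def go(x,y,z,ang):
    s=robot.sense(); R=Ro.from_rotvec(s['eef_rot']); M=R.as_matrix()
    a=np.degrees(np.arctan2(M[1,0],M[0,0]))
    print('t',s['time_s'],'pos',s['ee_pos'].round(1),'ang',a.round(2),'tilt',M[:,2].round(4),'F',s['contact_force'].round(1),'w',round(s['grip_width'],1),s['grip_force'])
    print('shift',(M.T@(np.array([x,y,z])-s['ee_pos'])).round(1),'turn',round(a-ang,2))
E
python3 -c "
from h import *
go(533,204.7,150,-18.4)"
```

```text
t 1.1 pos [ 365.  -116.2  184.9] ang -18.48 tilt [ 7.e-04 -4.e-04 -1.e+00] F [ 1.4 -1.2  0.7] w 85.3 0.0
shift [  57.6 -357.6   34.8] turn -0.08
```

>>> play_rows([
  [[0.085,0.057,-0.357,0.0335,0],[0.085,0.057,-0.357,0.0335,0],[0.085,0.057,-0.357,0.0335,0],[0.085,0.057,-0.357,0.0335,0],[0.085,0.057,-0.357,0.0335,0],[0.085,0.057,-0.357,0.0335,0],[0.085,0.057,-0.357,0.0335,0],[0.085,0.057,-0.357,0.0335,0]],
])

```text
time_s: 2.1
ee_pos: [531.0, 202.2, 151.1]
eef_rot: [3.1, -0.503, -0.002]
contact_force: [-0.0, -0.2, 0.2]
grip_width: 85.2
grip_force: 0.0
```

```bash
python3 -c "
from h import *
go(533,204.7,57.5,-18.4)
c=snap('wrist','w1')"
```

```text
t 2.1 pos [531.  202.2 151.1] ang -18.43 tilt [-1.3e-03 -6.0e-04 -1.0e+00] F [-0.  -0.2  0.2] w 85.2 0.0
shift [ 1.2 -3.1 93.6] turn -0.03
```

View pics/w1.png

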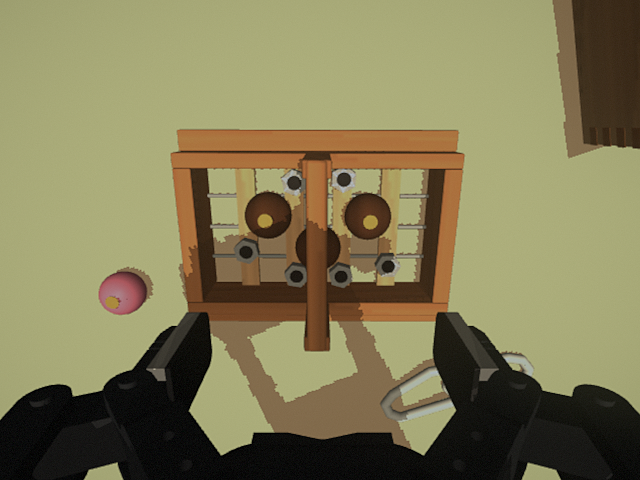

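>>> play_rows([
  [[0.085,0.001,-0.003,0.03,0],[0.085,0.001,-0.003,0.06,0],[0.085,0.001,-0.003,0.08,0],[0.085,0.001,-0.003,0.093,0],[0.085,0.001,-0.003,0.093,0]],
])

```text
time_s: 2.78
ee_pos: [532.8, 204.3, 58.1]
eef_rot: [3.1, -0.505, -0.002]
contact_force: [0.7, -0.2, 0.9]
grip_width: 84.9
grip_force: 0.0
```

```bash
python3 -c "
from h import *
go(533,204.7,57.5,-18.4)
W=cloud(snap('wrist','w2'))
Q=W.reshape(-1,3);Q=Q[(Q[:,2]>82)&(Q[:,2]<92)&(abs(Q[:,0]-533)<60)&(abs(Q[:,1]-205)<30)];print(len(Q))
print(cv2.minAreaRect(Q[:,:2].astype(np.float32)) if len(Q) else 0)"
```

```text
t 2.775 pos [532.8 204.3  58.1] ang -18.51 tilt [-1.5e-03 -3.0e-04 -1.0e+00] F [ 0.7 -0.2  0.9] w 84.9 0.0
shift [ 0.  -0.4  0.6] turn -0.11
9409
((544.6796264648438, 202.71401977539062), (16.04898452758789, 91.49869537353516), 69.95699310302734)
```

>>> play_rows([
  [[0.05,0,0,0,0],[0.03,0,0,0,0],[0.0,0,0,0,0],[0.0,0,0,0,0],[0.0,0,0,0,0],[0.0,0,0,0,0],[0.0,0,0,0,0],[0.0,0,0,0,0]],
], squeeze=60)

```text
time_s: 3.82
ee_pos: [533.7, 205.1, 58.8]
eef_rot: [-3.101, 0.503, -0.001]
contact_force: [-0.2, -0.7, 3.3]
grip_width: 10.6
grip_force: 59.5
```

```bash
python3 -c "
from h import *
go(533,204.7,57.5,-18.4)"
```

```text
t 3.825 pos [533.7 205.1  58.8] ang -18.44 tilt [ 4.e-04  1.e-04 -1.e+00] F [-0.2 -0.7  3.3] w 10.6 59.54280495643616
shift [-0.5  0.6  1.3] turn -0.04
```

>>> play_rows([
  [[0.0,0,0,-0.004,0],[0.0,0,0,-0.015,0],[0.0,0,0,-0.035,0],[0.0,0,0,-0.06,0],[0.0,0,0,-0.085,0],[0.0,0,0,-0.11,0],[0.0,0,0,-0.13,0],[0.0,0,0,-0.14,0]],
])

```text
time_s: 4.82
ee_pos: [533.7, 205.1, 199.8]
eef_rot: [-3.101, 0.503, -0.002]
contact_force: [0.1, -0.1, -4.7]
grip_width: 10.6
grip_force: 58.6
```

```bash
python3 -c "
from h import *
go(595.7,-152.2,198,-2.36)"
```

```text
t 4.825 pos [533.7 205.1 199.8] ang -18.45 tilt [ 1.4e-03  2.0e-04 -1.0e+00] F [ 0.1 -0.1 -4.7] w 10.6 58.609015345573425
shift [171.9 319.4   1.8] turn -16.09
```

>>> play_rows([
  [[0.0,0.001,0.002,0,-0.2],[0.0,0.006,0.011,0,-1.2],[0.0,0.016,0.03,0,-3],[0.0,0.029,0.0535,0,-5.5],[0.0,0.042,0.077,0,-8],[0.0,0.052,0.0955,0,-9.8],[0.0,0.057,0.105,0,-10.8],[0.0,0.058,0.107,0,-11]],
])

```text
time_s: 5.82
ee_pos: [554.3, 84.7, 197.9]
eef_rot: [-3.135, 0.205, 0.002]
contact_force: [0.1, -0.1, -5.9]
grip_width: 11.1
grip_force: 58.7
```

```bash
python3 -c "
from h import *
go(595.7,-152.2,198,-2.36)"
```

```text
t 5.825 pos [554.3  84.7 197.9] ang -7.49 tilt [-1.3e-03  3.0e-04 -1.0e+00] F [ 0.1 -0.1 -5.9] w 11.1 58.700342774391174
shift [ 7.190e+01  2.294e+02 -2.000e-01] turn -5.13
```

>>> play_rows([
  [[0.0,0.001,0.002,0,-0.1],[0.0,0.004,0.012,0,-0.5],[0.0,0.01,0.032,0,-1.4],[0.0,0.018,0.058,0,-2.6],[0.0,0.026,0.084,0,-3.8],[0.0,0.032,0.104,0,-4.6],[0.0,0.0355,0.113,0,-5.1],[0.0,0.036,0.115,0,-5.2]],
])

```text
time_s: 6.82
ee_pos: [575.5, -33.7, 198.6]
eef_rot: [-3.141, 0.062, -0.0]
contact_force: [0.3, 0.5, -4.4]
grip_width: 11.1
grip_force: 58.8
```

```bash
python3 -c "
from h import *
go(595.7,-152.2,198,-2.36)"
```

```text
t 6.825 pos [575.5 -33.7 198.6] ang -2.26 tilt [ 1.e-04  3.e-04 -1.e+00] F [ 0.3  0.5 -4.4] w 11.1 58.77729892730713
shift [ 24.8 117.6   0.5] turn 0.1
```

>>> play_rows([
  [[0.0,0.001,0.002,0,0],[0.0,0.003,0.012,0,0],[0.0,0.007,0.032,0,0],[0.0,0.0125,0.059,0,0],[0.0,0.018,0.085,0,0],[0.0,0.022,0.1055,0,0],[0.0,0.0245,0.116,0,0],[0.0,0.025,0.118,0,0]],
])

```text
time_s: 7.82
ee_pos: [595.8, -152.9, 198.5]
eef_rot: [-3.141, 0.063, 0.0]
contact_force: [0.1, 0.8, -4.0]
grip_width: 10.9
grip_force: 58.8
```

Run:
```python
from meas import *
go(595.7,-152.2,198,-2.36)
c=snap('top','top1'); W=cloud(c)
c=snap('wrist','w3')
c2=snap('scene','s1')
for nm,ww in(('top',W),('scene',cloud(c2)),('wrist',cloud(c))):
    Q=ww.reshape(-1,3); 
    m=(abs(Q[:,0]-595)<110)&(abs(Q[:,1]+160)<170)
    for lab,a,b in(('sieve frame top',172,186),('runner top',150,172),('rim',88,100),('board',105,115)):
        P=Q[m&(Q[:,2]>a)&(Q[:,2]<b)]
        if len(P)>50: print(nm,lab,len(P),rect(P),np.median(P[:,2]).round(1))
```

```text
t 7.825 pos [ 595.8 -152.9  198.5] ang -2.29 tilt [-1.e-04  3.e-04 -1.e+00] F [ 0.1  0.8 -4. ] w 10.9 58.82130146026611
shift [-0.1 -0.7  0.5] turn 0.07
top sieve frame top 1242 (array([ 595.2, -152.7]), array([190.9, 116.7]), 87.67) 179.9
top runner top 1059 (array([ 600.3, -147.7]), array([144.1, 188.1]), 1.52) 163.2
top rim 1099 (array([ 594.9, -159.4]), array([313.6, 144.5]), 87.5) 95.4
top board 380 (array([ 596.5, -152.2]), array([240.3, 113.8]), 88.62) 110.5
scene sieve frame top 1541 (array([ 595.7, -152.1]), array([194.1, 118. ]), 87.55) 178.1
scene runner top 2871 (array([ 595.4, -151.5]), array([195.1, 146.3]), 87.82) 162.8
scene rim 2215 (array([ 596.1, -160.3]), array([318. , 145.6]), 87.75) 94.1
scene board 402 (array([ 596.8, -151.1]), array([243.2, 116.4]), 87.36) 108.7
wrist sieve frame top 26219 (array([ 594.5, -151.6]), array([191.1, 116.9]), 87.78) 178.6
wrist runner top 30139 (array([ 606. , -152.2]), array([190.5, 121.2]), 87.7) 162.8
wrist rim 11406 (array([ 594.3, -159.5]), array([315.4, 144.5]), 87.63) 94.3
```

View pics/top1.png

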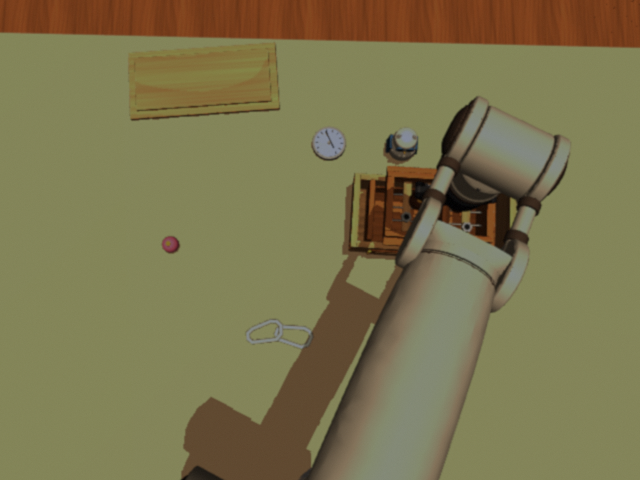

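View pics/w3.png

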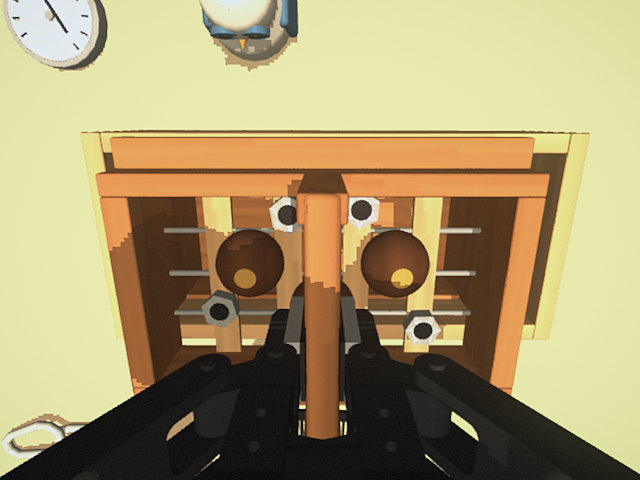

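>>> play_rows([
  [[0.0,0.0003,-0.0007,0.005,0],[0.0,0.0003,-0.0007,0.014,0],[0.0,0.0003,-0.0007,0.024,0],[0.0,0.0003,-0.0007,0.034,0],[0.0,0.0003,-0.0007,0.042,0],[0.0,0.0003,-0.0007,0.047,0],[0.0,0.0003,-0.0007,0.05,0],[0.0,0.0003,-0.0007,0.05,0]],
])

```text
time_s: 8.98
ee_pos: [596.1, -151.7, 148.5]
eef_rot: [-3.141, 0.062, 0.0]
contact_force: [-0.3, 0.2, -4.9]
grip_width: 11.2
grip_force: 58.8
```

Run:
```python
from meas import *
go(595.7,-152.2,140.5,-2.36)
```

```text
t 8.975 pos [ 596.1 -151.7  148.5] ang -2.25 tilt [-1.e-04  0.e+00 -1.e+00] F [-0.3  0.2 -4.9] w 11.2 58.819822669029236
shift [-0.4  0.5  8. ] turn 0.11
```

>>> play_rows([
  [[0.0,0,0,0.003,0],[0.0,0,0,0.005,0],[0.0,0,0,0.0065,0],[0.0,0,0,0.0075,0]],
])

```text
time_s: 9.48
ee_pos: [596.1, -151.7, 141.0]
eef_rot: [-3.141, 0.062, 0.0]
contact_force: [-0.5, 0.4, -4.8]
grip_width: 11.1
grip_force: 58.8
```

>>> play_rows([
  [[0.0,0,0,0.0005,0],[0.0,0,0,0.001,0],[0.0,0,0,0.001,0]],
])

```text
time_s: 9.85
ee_pos: [596.1, -151.7, 140.1]
eef_rot: [3.141, -0.062, 0.0]
contact_force: [-0.5, 0.1, -4.4]
grip_width: 10.7
grip_force: 58.8
```

>>> play_rows([
  [[0.0,0,0,0.0005,0],[0.0,0,0,0.001,0],[0.0,0,0,0.001,0]],
])

```text
time_s: 10.22
ee_pos: [596.5, -151.8, 139.9]
eef_rot: [3.141, -0.062, 0.001]
contact_force: [-1.5, 0.6, 1.2]
grip_width: 11.0
grip_force: 59.7
```

>>> play_rows([
  [[0.0,0,0.01,0,0],[0.0,0,-0.01,0,0],[0.0,0,0.01,0,0],[0.0,0,-0.01,0,0],[0.0,0,0.01,0,0],[0.0,0,-0.01,0,0],[0.0,0,0.01,0,0],[0.0,0,0.0,0,0]],
])

```text
time_s: 11.22
ee_pos: [596.6, -153.7, 139.9]
eef_rot: [3.139, -0.064, 0.003]
contact_force: [-0.5, -3.0, 4.7]
grip_width: 11.0
grip_force: 60.3
```

Run:
```python
from meas import *
go(595.7,-152.2,140,-2.36)
c=snap('wrist','w4');W=cloud(c)
c2=snap('scene','s4')
for nm,ww in(('wrist',W),('scene',cloud(c2))):
    Q=ww.reshape(-1,3); m=(abs(Q[:,0]-595)<110)&(abs(Q[:,1]+160)<170)
    for lab,a,b in(('sieve frame top',117,126),('runner top',102,107),('rim',88,99),('board',108,114)):
        P=Q[m&(Q[:,2]>a)&(Q[:,2]<b)]
        if len(P)>50: print(nm,lab,len(P),rect(P),np.median(P[:,2]).round(1))
```

```text
t 11.225 pos [ 596.6 -153.7  139.9] ang -2.35 tilt [ 0.0016 -0.0025 -1.    ] F [-0.5 -3.   4.7] w 11.0 60.34121811389923
shift [-0.9 -1.5 -0.1] turn 0.01
wrist sieve frame top 22264 (array([ 595.3, -152.7]), array([191.1, 116.5]), 87.61) 120.3
wrist runner top 18982 (array([ 595.3, -152.2]), array([235.5, 143.7]), 87.63) 104.4
wrist rim 35469 (array([ 594.6, -159.5]), array([315.5, 144.9]), 87.66) 93.8
wrist board 14032 (array([ 595.4, -152.1]), array([239.8, 116.3]), 87.61) 109.6
scene sieve frame top 1048 (array([ 596.6, -150.7]), array([194.5, 118.5]), 87.94) 120.3
scene runner top 1148 (array([ 596.5, -152.6]), array([242.8, 146.1]), 87.57) 104.6
scene rim 2291 (array([ 596.8, -160.4]), array([319.1, 145.6]), 88.16) 93.8
scene board 991 (array([ 598.4, -152.6]), array([244.2, 116.7]), 88.8) 110.3
```

View pics/w4.png

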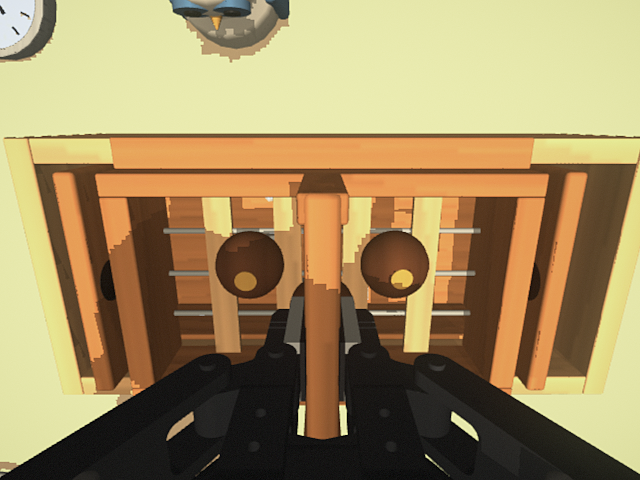

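The four nuts visible earlier have dropped. The other two are hidden behind the gripper, so I'll shake again before checking.

>>> play_rows([
  [[0.0,0,0.011,0,0],[0.0,0,-0.01,0,0],[0.0,0,0.011,0,0],[0.0,0,-0.01,0,0],[0.0,0,0.011,0,0],[0.0,0,-0.01,0,0],[0.0,0,0.0,0,0],[0.0,0,0.0,0,0]],
])

```text
time_s: 12.32
ee_pos: [596.7, -150.9, 139.8]
eef_rot: [-3.141, 0.061, -0.002]
contact_force: [-0.5, -0.6, 5.2]
grip_width: 11.1
grip_force: 60.5
```

Run:
```python
from meas import *
go(595.7,-152.2,140,-2.36)
c=snap('scene','s5'); i=c['color'][:,:,::-1]
a=cv2.resize(i[140:290,120:320],(800,600),interpolation=cv2.INTER_CUBIC)
cv2.imwrite('pics/s5c.png',np.clip(a*1.6,0,255).astype('uint8'))
```

```text
t 12.325 pos [ 596.7 -150.9  139.8] ang -2.21 tilt [ 1.3e-03  1.0e-04 -1.0e+00] F [-0.5 -0.6  5.2] w 11.1 60.528849363327026
shift [-0.9  1.3 -0.2] turn 0.15
```

View pics/s5c.png

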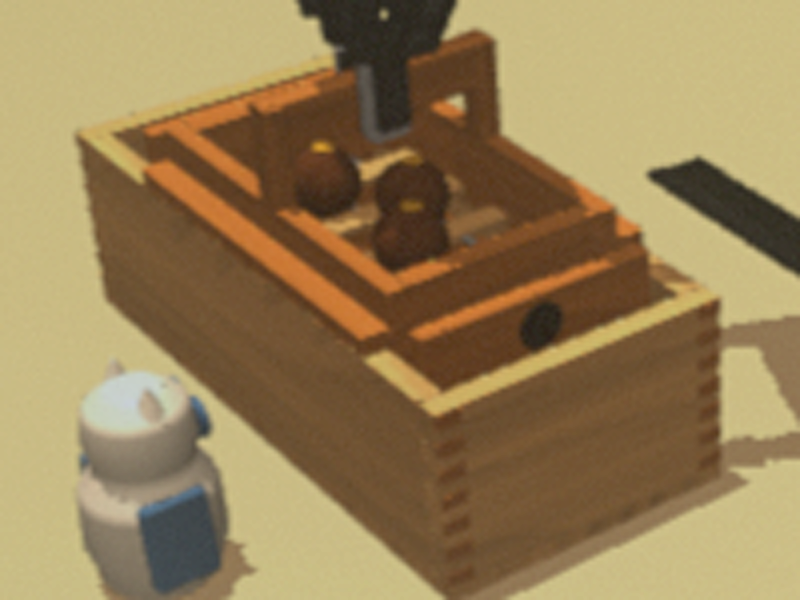

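>>> play_rows([
  [[0.0,0,0,-0.0005,0],[0.03,0,0,-0.0005,0],[0.06,0,0,-0.0005,0],[0.06,0,0,-0.0005,0],[0.06,0,0,-0.03,0],[0.06,0,0,-0.08,0],[0.06,-0.04,0,-0.13,0],[0.06,-0.1,0,-0.15,0]],
])

```text
time_s: 13.38
ee_pos: [498.7, -148.6, 291.9]
eef_rot: [3.138, -0.06, 0.008]
contact_force: [-0.2, -0.4, 0.8]
grip_width: 60.1
grip_force: 0.0
```

>>> play_rows([
  [[0.06,-0.05,-0.05,-0.02,0],[0.06,-0.1,-0.1,-0.02,0],[0.06,-0.1,-0.15,-0.02,0],[0.06,-0.1,-0.2,-0.02,0],[0.06,-0.1,-0.25,-0.02,0],[0.06,-0.1,-0.3,-0.02,0],[0.06,-0.1,-0.3,-0.02,0]],
])

```text
time_s: 14.25
ee_pos: [409.2, 158.5, 308.2]
eef_rot: [-3.141, 0.053, 0.001]
contact_force: [-0.4, -1.1, -0.5]
grip_width: 60.0
grip_force: 0.0
```

Run:
```python
from meas import *
go(595.7,-152.2,140,-2.36)
c=snap('top','top6'); W=cloud(c)
Q=W.reshape(-1,3); m=(abs(Q[:,0]-595)<90)&(abs(Q[:,1]+160)<170)
for lab,a,b in(('frame',116,125),('runner',101,106),('rim',88,99)):
    P=Q[m&(Q[:,2]>a)&(Q[:,2]<b)]
    if len(P)>50: print(lab,len(P),rect(P),np.median(P[:,2]).round(1))
i=c['color'][:,:,::-1]
a=cv2.resize(i[165:270,345:525],(800,467),interpolation=cv2.INTER_CUBIC)
cv2.imwrite('pics/t6c.png',np.clip(a*1.8,0,255).astype('uint8'))
```

```text
t 14.25 pos [409.2 158.5 308.2] ang -1.94 tilt [-6.e-04  6.e-04 -1.e+00] F [-0.4 -1.1 -0.5] w 60.0 0.0
shift [197.  304.3 167.9] turn 0.42
frame 1866 (array([ 596.2, -150.8]), array([190.9, 116.9]), 87.79) 121.3
runner 896 (array([ 595.8, -163.3]), array([299.9, 144.8]), 87.76) 104.4
rim 2944 (array([ 595.2, -160.1]), array([314.8, 144.8]), 87.67) 94.1
```

View pics/t6c.png

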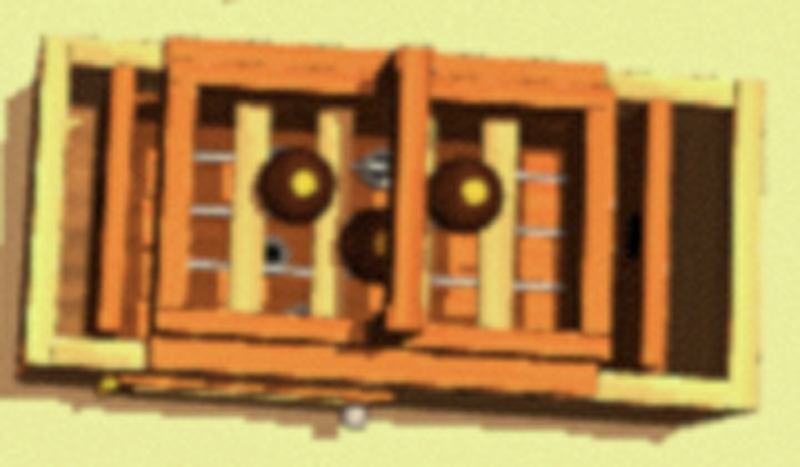

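Sieve is level, centred and released, with three knobs in it. Nut-like spots show at (375,167), (275,250) and (295,308). I'll check their heights by depth and count the rest.

Run:
```python
from meas import *
c=dict(np.load('top6.npz'));W=cloud(c)
for a,b in((375,167),(275,250),(295,308)):
    u=345+a/4.444;v=165+b/4.444
    print((u,v),W[int(v)-1:int(v)+3,int(u)-1:int(u)+3,2].round(0).tolist())
w=robot.capture('wrist'); s=robot.sense()
print(w['cam_to_world'][:3].round(3),w['fx'],s['ee_pos'])
p=w['cam_to_world'][:3,3]; d=-w['cam_to_world'][:3,2]
t=(p[2]-90)/-d[2]; print('axis hits z=90 at offset',p+t*d-s['ee_pos'])
```

```text
(429.38343834383437, 202.57875787578757) [[23.0, 23.0, 19.0, 24.0], [88.0, 88.0, 92.0, 90.0], [21.0, 84.0, 89.0, 87.0], [25.0, 19.0, 21.0, 20.0]]
(406.8811881188119, 221.25562556255625) [[20.0, 20.0, 21.0, 19.0], [21.0, 22.0, 23.0, 22.0], [19.0, 22.0, 19.0, 19.0], [19.0, 21.0, 22.0, 19.0]]
(411.3816381638164, 234.30693069306932) [[11.0, 14.0, 13.0, 11.0], [21.0, 20.0, 20.0, 19.0], [19.0, 24.0, 21.0, 21.0], [121.0, 125.0, 121.0, 123.0]]
[[-3.60000e-02  9.53000e-01  2.99000e-01  4.86563e+02]
 [-9.99000e-01 -3.50000e-02 -1.00000e-02  1.54711e+02]
 [ 1.00000e-03 -2.99000e-01  9.54000e-01  4.50081e+02]] 385.3920254119604 [409.72405272 155.89010082 308.22069181]
axis hits z=90 at offset [ -36.12251614    2.60968045 -218.22069181]
```

>>> play_rows([
  [[0.06,0.149,0.261,0,0],[0.06,0.149,0.261,0,0],[0.06,0.149,0.261,0,0],[0.06,0.149,0.261,0,0],[0.06,0.149,0.261,0,0],[0.06,0.149,0.261,0,0],[0.06,0.149,0.261,0,0],[0.06,0.149,0.261,0,0]],
])

```text
time_s: 15.35
ee_pos: [548.1, -110.2, 308.7]
eef_rot: [-3.141, 0.061, -0.0]
contact_force: [1.5, 0.8, 0.9]
grip_width: 60.3
grip_force: 0.0
```

```bash
python3 -c "
from h import *
snap('wrist','wa');print(robot.sense()['ee_pos'])"
```

```text
[ 548.21771227 -110.05581859  308.76969791]
```

>>> play_rows([
  [[0.06,0,0.04,0,0],[0.06,0,0.1,0,0],[0.06,0,0.1,0,0],[0.06,0,0.1,0,0]],
])

```text
time_s: 15.9
ee_pos: [544.6, -209.8, 308.6]
eef_rot: [-3.141, 0.061, -0.0]
contact_force: [0.6, 1.2, -0.2]
grip_width: 60.0
grip_force: 0.0
```

Run:
```python
from h import *
snap('wrist','wb');print(robot.sense()['ee_pos'])
ims=[]
for f in('wa','wb'):
    c=dict(np.load(f+'.npz')); T=np.linalg.inv(c['cam_to_world'])
    p=T@np.array([596,-152,90,1]); u=c['cx']+c['fx']*p[0]/-p[2]; v=c['cy']-c['fy']*p[1]/-p[2]; print(u,v)
    u0=int(np.clip(u-125,0,390)); v0=int(np.clip(v-95,0,290))
    ims.append(cv2.resize(c['color'][v0:v0+190,u0:u0+250,::-1],(400,304),interpolation=cv2.INTER_CUBIC))
    ims[-1]=np.clip(ims[-1]*1.5,0,255).astype('uint8')
# 2 stacked
cv2.imwrite('pics/fin.png',np.vstack([cv2.resize(x,(394,300)) for x in ims]))
```

```text
[ 544.75305572 -209.41434935  308.61298451]
366.0145711004062 154.04778693358736
257.12874310651387 154.4726226451508
```

View pics/fin.png

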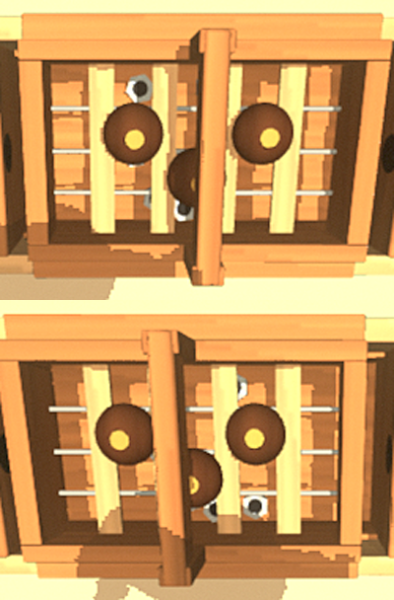

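The slats show no nuts in either view. I'll confirm with depth that nothing besides the knobs and wires sits above the slats.

Run:
```python
from h import *
o=np.array([595.9,-151.5]); th=np.radians(-2.3); ex=np.array([np.cos(th),np.sin(th)]); ey=np.array([-ex[1],ex[0]])
for f in('wa','wb'):
    W=cloud(dict(np.load(f+'.npz'))); d=W[...,:2]-o; X=d@ex; Y=d@ey; Z=W[...,2]
    ins=(abs(X)<46)&(abs(Y)<82)
    m=(ins&(Z>92.5)&(Z<135)).astype(np.uint8)
    n,l,st,ce=cv2.connectedComponentsWithStats(m)
    print(f,'above slats:')
    for k in range(1,n):
        if st[k,4]>15: q=l==k; print('  ',st[k,4],X[q].mean().round(),Y[q].mean().round(),Z[q].max().round())
    m=(ins&(Z>14)&(Z<45)); print(' tray floor z',np.percentile(Z[m],[5,50,95]).round(1))
    # nuts in tray: bumps above floor
    n,l,st,ce=cv2.connectedComponentsWithStats(((Z>np.median(Z[m&(Z<18)]) +4 if 0 else (Z>17.5))&(Z<35)&(abs(X)<60)&(abs(Y)<112)).astype(np.uint8))
    for k in range(1,n):
        if st[k,4]>15: q=l==k; print('  nut?',st[k,4],X[q].mean().round(),Y[q].mean().round(),np.median(Z[q]).round(1))
```

```text
wa above slats:
   1192 2.0 -82.0 122.0
   1194 10.0 38.0 120.0
   1230 11.0 -32.0 120.0
   514 -13.0 10.0 120.0
 tray floor z [17.7 19.5 20.8]
  nut? 226 35.0 33.0 19.5
  nut? 29 -41.0 27.0 19.7
  nut? 157 -50.0 1.0 19.8
  nut? 66 -55.0 79.0 24.1
  nut? 69 -55.0 38.0 28.0
  nut? 68 -56.0 -46.0 28.0
  nut? 61 -56.0 -88.0 27.2
wb above slats:
   276 3.0 -82.0 122.0
   1195 11.0 35.0 121.0
   1197 11.0 -35.0 120.0
   660 -13.0 -6.0 120.0
 tray floor z [17.8 19.5 20.9]
  nut? 222 -5.0 -110.0 26.0
  nut? 78 37.0 -20.0 19.5
  nut? 190 -44.0 -27.0 19.5
  nut? 135 -50.0 6.0 20.2
  nut? 61 -55.0 94.0 27.9
  nut? 66 -55.0 53.0 27.4
  nut? 64 -55.0 -31.0 26.3
  nut? 68 -56.0 -72.0 25.7
```

Run:
```python
from h import *
from scipy.ndimage import distance_transform_edt as edt
snap('scene','sf')
o=np.array([595.9,-151.5]); th=np.radians(-2.3); ex=np.array([np.cos(th),np.sin(th)]); ey=np.array([-ex[1],ex[0]])
xs=np.arange(-48,49,2); ys=np.arange(-84,85,2); cov=np.zeros((len(xs),len(ys)),bool)
for f in('wa','wb','top6','sf'):
    W=cloud(dict(np.load(f+'.npz'))); d=W[...,:2]-o; X=d@ex;Y=d@ey;Z=W[...,2]
    if f in('top6','sf'):
        m=(abs(X)<46)&(abs(Y)<82)&(Z>93.5)&(Z<105); print(f,'mid-height pts',np.c_[X[m],Y[m],Z[m]].round()[:40:3].tolist())
    # a point is free of a nut if the ray passing it at z=93 goes on lower
    c=dict(np.load(f+'.npz')); T=np.linalg.inv(c['cam_to_world'])
    for i,x in enumerate(xs):
        for j,y in enumerate(ys):
            p=T@np.r_[o+x*ex+y*ey,93,1]; u=c['cx']+c['fx']*p[0]/-p[2]; v=c['cy']-c['fy']*p[1]/-p[2]
            if 0<=u<639 and 0<=v<479:
                z=c['z_map'][int(round(v)),int(round(u))]
                if z>0 and z>-p[2]-1: cov[i,j]=1
D=edt(~np.pad(cov,1,constant_values=True))*2
for r in np.where(cov,'.','#'): print(''.join(r))
k=np.unravel_index(D.argmax(),D.shape); print('largest hidden radius',D.max(),xs[k[0]-1],ys[k[1]-1])
```

```text
top6 mid-height pts [[43.0, 60.0, 95.0], [33.0, 62.0, 94.0], [28.0, 17.0, 94.0], [32.0, -82.0, 100.0], [23.0, 5.0, 94.0], [26.0, -82.0, 100.0], [21.0, -82.0, 95.0], [12.0, -82.0, 102.0], [10.0, -82.0, 103.0], [8.0, -82.0, 103.0], [-0.0, 12.0, 104.0], [7.0, -81.0, 97.0], [-4.0, 31.0, 105.0], [-6.0, 38.0, 104.0]]
sf mid-height pts [[-43.0, -81.0, 95.0], [-25.0, -80.0, 95.0], [-46.0, -53.0, 95.0], [27.0, -82.0, 101.0], [-0.0, -24.0, 105.0], [6.0, -20.0, 105.0], [-46.0, -2.0, 94.0], [25.0, -30.0, 105.0], [9.0, -19.0, 104.0], [1.0, -23.0, 99.0], [25.0, -27.0, 104.0], [21.0, -23.0, 104.0], [16.0, -21.0, 104.0], [11.0, -19.0, 103.0]]
#....................................................................................
#....................................................................................
#....................................................................................
.....................................................................................
.....................................................................................
#..................................
[... 3095 characters left out ...]
...................................................
#....................................................................................
#....................................................................................
#....................................................................................
#....................................................................................
#....................................................................................
#....................................................................................
###.#.#...#.....###.##...#.....#########......###.#...#......###....#.......###...###
largest hidden radius 14.422205101855956 10 36
```

```bash
python3 -c "
from workcell import robot
print(robot.finish_job())"
```

```text
the job is handed in; nothing more can be done
None
```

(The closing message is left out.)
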